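Slot the access collar into the shuttering panel and close it with its cover

ROBOT

A 6-joint arm with a two-finger parallel gripper is mounted at the origin on the work surface. World frame = base frame: x ahead of the robot, y to its left, z up, the work surface at z = 0. Lengths are in m, angles in rad, forces in N, time in s.
With the tool pointing down it reaches from about 0.25 to 0.775 m from the base axis. Payload 4 kg.
Tool frame: the origin (TCP) lies between the finger pads; the fingertips stand 19 mm ahead of it and the grasp point (between the pads) is the TCP; z points along the fingers, y is the direction in which the jaws open and shut (so a half turn about z gives the same grasp; the last joint's range is limited). The gripper opens to 94 mm and grips with 3 to 60 N. Pads are 16 mm wide; open, the fingers measure 119 mm over their backs; the gripper's body (75 mm by 177 mm) begins 78 mm behind the grasp point.
Start: joints at [1.149, 0.087, 1.371, -0, 1.684, -0.103], TCP at [0.172, 0.522, 0.225] pointing down, gripper open.
Joint ranges: [-3.1, 3.1], [-0.76, 2.03], [0.27, 2.55], [-1.08, 4.22], [0.17, 2.65], [-2.57, 2.57]. Speed limits (rad/s): [2.79, 2.79, 3.14, 3.14, 3.14, 3.14].

INTERFACE

Orientations are given as a unit quaternion [w, x, y, z].
In Python, from station import robot gives the robot as it stands. The module is installed in compiled form; this text tells all that it offers. Calls block until the motion is done:
- robot.move_ptp(position, orientation): joint-space move of the TCP to a pose.
- robot.move_l(position, rate=0.15, ori=None, until_force=None): straight line of the TCP; ori=None keeps the orientation; rate is the mean speed in m/s. With until_force (N) it stops when the force on the tool has changed by that much, and returns True; else False.
- robot.movej(angles): joint-space move.
- robot.gripper_open() and robot.gripper_close(strength=None): open the fingers fully, or close them until they stop; strength is the grip in N (None keeps the last).
- robot.dwell(seconds).
- robot.ik(position, orientation): joint angles nearest the present ones, or None.
- robot.sense(): the state.
- robot.get_image(name): name is "scene" or "top" or "wrist"; returns the picture (480x640x3 uint8, red, green, blue); there is no depth.
- robot.camera_params(name): a dict with "fx", "fy", "cx", "cy" (pixels), "position" and "rotation" of the camera in the world. Camera axes: x right, y up, looking along -z (the intrinsics and any distortion apply to the point x, -y, -z); pixel columns grow to the right and rows downward; lengths in m; the calibration is good to about 2 mm. A picture is of the moment at which its call begins: read the wrist's pose just before it. camera_params takes no time and is no camera call; for the wrist camera it gives the pose at the moment of the call.
A pose or a line that the arm cannot do raises robot.PlanningError and nothing moves.
- robot.finish_job(): hands the job in, once; it reports no verdict.
The state is a dict: "time_s": time; "joints": joint angles; "qvel": joint speeds; "joint_torque": joint torques, N m; "ee_pos": TCP position; "eef_rot": TCP orientation; "ft_force": force on the tool from outside, world axes, zero at the start; "wrist_torque": the same for the moment, N m; "width": finger opening in m.
Only numpy, scipy, OpenCV 4.12 (cv2) and the standard library are available. Lean on these libraries where they do the work, as an engineer would, in place of code of your own. Each camera call takes 0.05 s, during which the arm holds its last target. There are 200 camera calls.

TASK

Slide the orange flanged collar along the bench into the slot of the plywood panel, fully home against the slot's closed end with its flange under the panel. Then bring the round dark cover across from the panel and close the collar with it, so that the cover lies level, fully down inside the collar's rim, and the collar is still home. Let go of everything, and do not shift the tape measure, the mallet or the bottle.

Things in the scene. Friction and masses are not known exactly. Their poses are not given: they have to be found in the camera images.
- panel: Fixed level plywood panel on clay piers, 290 x 208 mm; underside 32, top 44 mm above the bench. Origin: at bench height where the collar's axis stands when home. y axis: along the slot, inward. It reaches x -100 to 190, y -38 to 170 mm. Yaw within 0.2 rad. Under it, |x| < 75 mm is free for y < 100 mm. Its wing x > 55 mm carries the cover at the start.
- slot_mouth (a point): Middle of the slot's open mouth, on the panel's top (panel x 0, y -38, z 44 mm). The slot is 111 mm wide (panel x -55.5 to 55.5 mm), with straight sides, and its flat closed end is at panel y = 53 mm. Axes as the panel's.
- collar: Loose orange collar, about 0.55 kg, upright on the bench before the slot's mouth. Round body 106 mm wide, 43 mm high; flange 132 mm wide from 22 to 28 mm above its underside: it goes under the panel with 4 mm to spare, the body 2.5 mm clear of each slot side. Origin: centre of its underside; z up. Yaw does not matter.
- collar_rim (a point): Centre of the collar's open top, 43 mm above its underside, 1 mm below the panel's top when home. Here is a round recess 96 mm wide, 10 mm deep (rim wall 5 mm) down to a level shoulder on which the cover sits; inside it a bore 60 mm wide, 5 mm deeper.
- cover: Loose dark disc 90 mm wide, 12 mm thick, about 0.35 kg, no handle: pushed by its edge. Starts flat on the panel's wing (underside at 44 mm). Slid over the collar's rim it drops into the recess (3 mm clearance all round) when nearly centred; seated, its underside is 33 mm above the collar's underside, its top 1 mm above the panel. Origin: centre of underside; z up. Yaw does not matter.
- tape: Bystander, not to be disturbed: yellow tape measure 60 x 40 x 34 mm lying on the panel behind the slot's closed end. Origin: its underside.
- mallet: Bystander, not to be disturbed: rubber mallet 260 mm long lying on the bench. Origin: its underside.
- bottle: Bystander, not to be disturbed: white bottle with red cap, 50 mm wide, standing 200 mm high on the bench. Origin: its underside.
There are look-alikes about, which are no part of the job. Of the things that look like the collar, the largest one is meant.

How it is judged:
On the way:
1. the collar is fully home in the slot, standing flat on the bench (horizontal distance between collar and panel below 0.007 m and angle between collar's own z axis and vertical below 0.05 rad and height (world z) of collar below 0.004 m), for 0.2 s.
At the end, for the whole second after the job is handed in: The collar stands flat (within 0.05 rad) on the bench with its axis within 7 mm of its home point in the slot; the cover lies in its recess, within 6 mm of the collar's axis, its underside 30 to 35.5 mm above the collar's underside, tilted less than 0.04 rad; both at rest (all of step 1 and horizontal distance between cover and collar below 0.006 m and z of cover in the frame of collar between 0.03 and 0.0355 m and angle between cover's own z axis and vertical below 0.04 rad and linear speed of each of cover, collar below 0.02 m/s); the robot touches nothing.
It fails at once if the tape measure, mallet or bottle is moved by more than 40 mm (distance of any of tape, mallet, bottle from where it was at the start of the episode above 0.04 m).
It also fails if it takes over 54 s, if anything falls off the work surface, if the arm or the gripper's body presses on something with over 40 N, if the wrist force passes 120 N, or if a joint passes its speed limit or range.

## Working session

There is one attempt and no reset: what is moved stays moved. The work goes in short steps, each a Python script; the robot and the scene stay as the last script left them, time stands still between calls to the robot, and variables do not carry over. Pictures are saved under pics/ and viewed, about 8 in all and at most 12, crops included, and the job is handed in when it is done.

```bash
mkdir -p pics; python3 - <<'E'
from station import robot
import cv2
for n in ["top","scene"]:
    im=robot.get_image(n); cv2.imwrite(f"pics/{n}0.png",im[:,:,::-1])
    p=robot.camera_params(n); print(n,p)
print(robot.camera_params("wrist")); print(robot.sense())
E
```

```text
top {'fx': 491.9703121802234, 'fy': 491.9703121802234, 'cx': 322.458696431678, 'cy': 246.78511047787208, 'position': array([0.32394521, 0.06182567, 1.26809189]), 'rotation': array([-0.70030635, -0.06290865,  0.04484115,  0.70964977])}
scene {'fx': 590.5754958958086, 'fy': 590.5754958958086, 'cx': 313.30900877538966, 'cy': 239.65843581980235, 'position': array([ 1.44011048, -0.45866292,  1.18145386]), 'rotation': array([0.79932077, 0.32361764, 0.19055732, 0.46909044])}
{'fx': 350.8570160646658, 'fy': 350.8570160646658, 'cx': 322.3650179574733, 'cy': 239.5781315178483, 'position': array([0.09560171, 0.54784761, 0.38296862]), 'rotation': array([ 0.80186641, -0.114682  , -0.08110359,  0.58075856])}
{'time_s': 0.1, 'joints': array([ 1.14886816e+00,  8.78722986e-02,  1.37208484e+00, -2.95332880e-05,
        1.68358172e+00, -1.03074820e-01]), 'qvel': array([-3.25343130e-04, -7.12877046e-04, -3.01802246e-03, -1.44726439e-03,
       -5.15864235e-04, -4.56121800e-05]), 'joint_torque': array([ 2.26319244e-03, -3.41248477e+01, -3.03303480e+01,  7.20658503e-02,
        3.03655188e-02, -9.84904113e-05]), 'ee_pos': array([0.17222879, 0.52186613, 0.22343526]), 'eef_rot': array([-2.38345386e-04,  1.58753729e-01,  9.87317733e-01, -9.43574972e-04]), 'ft_force': array([-0.29071349, -0.47129931, -0.54312925]), 'wrist_torque': array([-0.02125734,  0.05107403,  0.0265926 ]), 'width': 0.09359579156792724}
```

View pics/top0.png

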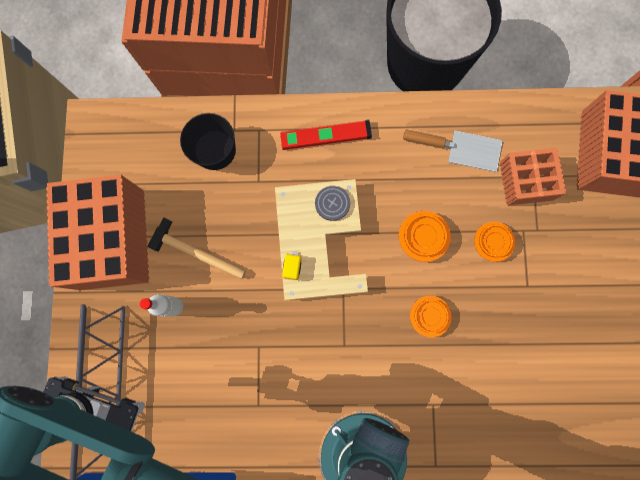

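View pics/scene0.png

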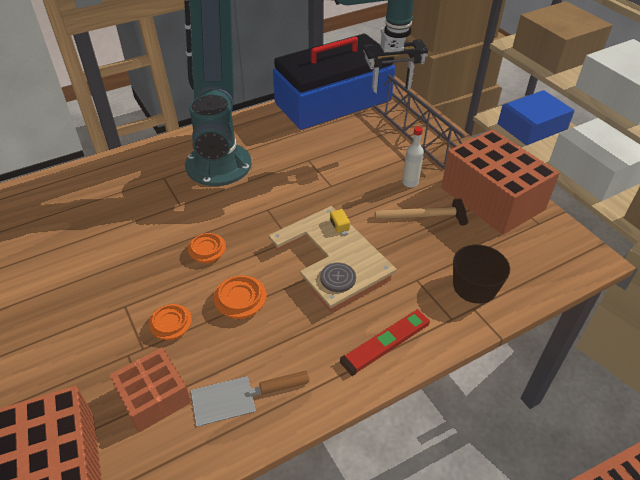

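The top view shows the panel with its slot opening right (mouth near 350,255), the cover on the wing (333,203), the tape (291,266), and the largest collar at (425,237). World +x is up in the image and +y is left.

```bash
cat > h.py <<'E'
import numpy as np, cv2
from scipy.spatial.transform import Rotation as R
from station import robot
def ray2plane(p,u,v,z):
    q=np.array(p["rotation"]); r=R.from_quat([q[1],q[2],q[3],q[0]])
    d=r.apply([(u-p["cx"])/p["fx"],-(v-p["cy"])/p["fy"],-1.0]); o=np.array(p["position"])
    return o+d*(z-o[2])/d[2]
def proj(p,X):
    q=np.array(p["rotation"]); r=R.from_quat([q[1],q[2],q[3],q[0]])
    c=r.inv().apply(np.array(X)-p["position"]); 
    return p["cx"]+p["fx"]*c[0]/-c[2], p["cy"]+p["fy"]*c[1]/c[2]
def down(a):
    "tool z down; jaw (tool y) direction at world angle a"
    y=np.array([np.cos(a),np.sin(a),0]); z=np.array([0,0,-1.]); x=np.cross(y,z)
    q=R.from_matrix(np.c_[x,y,z]).as_quat(); return np.array([q[3],q[0],q[1],q[2]])
E
python3 - <<'E'
import cv2
im=cv2.imread("pics/top0.png")
c=cv2.resize(im[170:310,265:465],None,fx=4,fy=4,interpolation=cv2.INTER_CUBIC); cv2.imwrite("pics/crop0.png",c)
E
```

```text
(no output)
```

View pics/crop0.png

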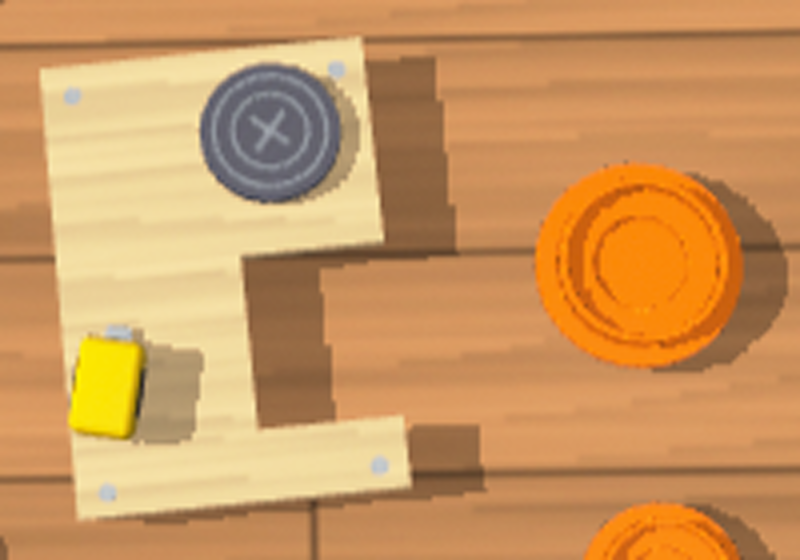

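```bash
cat >> h.py <<'E'
E
python3 - <<'E'
from h import *
p=robot.camera_params("top")
f=lambda c,z: ray2plane(p,265+(c[0]+.5)/4-.5,170+(c[1]+.5)/4-.5,z)[:2]
img=[(40,69),(361,37),(384,240),(241,257),(258,430),(404,415),(411,487),(78,520)]
pan=np.array([(190,170),(190,-38),(55.5,-38),(55.5,53),(-55.5,53),(-55.5,-38),(-100,-38),(-100,170)])/1000
W=np.array([f(c,.044) for c in img])
pc,wc=pan.mean(0),W.mean(0); H=(pan-pc).T@(W-wc); th=np.arctan2(H[0,1]-H[1,0],H[0,0]+H[1,1])
M=np.array([[np.cos(th),-np.sin(th)],[np.sin(th),np.cos(th)]]); t=wc-M@pc
print("yaw",th,"origin",t); print(((pan@M.T+t-W)*1000).round(1))
toP=lambda w:(M.T@(w-t)*1000).round(1)
for n,c,z in [("collar flange",(639.5,265.5),.028),("cover",(270.5,133),.056),("tape",(107,388),.078)]:
    w=f(c,z); print(n,w,"panel mm",toP(w))
for u,v,z in [(431,316,.03),(160,305,.1),(145,304,.2),(160,235,.03),(245,272,.02)]: print(ray2plane(p,u,v,z)[:2])
E
```

```text
yaw 0.08614172082233706 origin [0.49537838 0.02817623]
[[-0.2  0.4]
 [ 0.4 -0.2]
 [-0.8 -0.1]
 [ 0.8  0.1]
 [-0.  -0.2]
 [-0.3  0.2]
 [ 0.1 -0.4]
 [ 0.   0.1]]
collar flange [ 0.53862993 -0.16759026] panel mm [  26.2 -198.8]
cover [0.62238843 0.06583356] panel mm [129.8  26.6]
tape [0.45937442 0.16762384] panel mm [-23.9 142. ]
[ 0.33683623 -0.17468109]
[0.36945277 0.47920137]
[0.36812444 0.47654226]
[0.55168765 0.51127352]
[0.45383703 0.29167053]
```

```bash
cat >> h.py <<'E'
th=0.0861; O=np.array([0.4954,0.0282])
ux=np.array([np.cos(th),np.sin(th)]); uy=np.array([-np.sin(th),np.cos(th)])
P=lambda x,y,z: np.r_[O+ux*x/1000+uy*y/1000,z]   # panel mm -> world
toP=lambda w: np.array([ux@(np.array(w)[:2]-O),uy@(np.array(w)[:2]-O)])*1000
def st(m=""):
    s=robot.sense(); print(m,"t",round(s["time_s"],2),"tcp",s["ee_pos"].round(4),"panel",toP(s["ee_pos"]).round(1),"F",s["ft_force"].round(1),"w",round(s["width"],4))
E
python3 - <<'E'
from h import *
for a in (th+np.pi/2,th-np.pi/2,th,th+np.pi):
    print(a,[None if (j:=robot.ik(P(x,y,z),down(a))) is None else j.round(2) for x,y,z in [(26,-249,.2),(0,-50,.054),(130,27,.07),(0,0,.07)]])
s=robot.sense()
robot.move_l(s["ee_pos"]+[0,0,.15],rate=.25)
robot.move_ptp(P(26.2,-198.8-50.5,.2),down(th-np.pi/2)); st()
p=robot.camera_params("wrist"); im=robot.get_image("wrist"); cv2.imwrite("pics/w1.png",im[:,:,::-1]); np.save("w1.npy",p,allow_pickle=True)
print(p["position"],[np.round(proj(p,X)) for X in (P(26.2,-198.8,.043),P(0,-38,.044))])
E
```

```text
1.6568963267948966 [array([-0.48,  0.17,  1.33, -0.  ,  1.64, -2.14]), array([-0.16,  0.08,  1.73, -0.  ,  1.34, -1.81]), array([ 0.02,  0.33,  1.4 , -0.  ,  1.42, -1.64]), array([-0.06,  0.05,  1.72, -0.  ,  1.37, -1.71])]
-1.4846963267948965 [array([-0.48,  0.17,  1.33, -0.  ,  1.64,  1.01]), array([-0.16,  0.08,  1.73, -0.  ,  1.34,  1.33]), array([ 0.02,  0.33,  1.4 , -0.  ,  1.42,  1.5 ]), array([-0.06,  0.05,  1.72, -0.  ,  1.37,  1.43])]
0.0861 [array([-0.48,  0.17,  1.33, -0.  ,  1.64, -0.56]), array([-0.16,  0.08,  1.73, -0.  ,  1.34, -0.24]), array([ 0.02,  0.33,  1.4 , -0.  ,  1.42, -0.07]), array([-0.06,  0.05,  1.72, -0.  ,  1.37, -0.14])]
3.227692653589793 [None, None, None, None]
 t 3.81 tcp [ 0.5433 -0.2171  0.2003] panel [  26.7 -248.5] F [-0.6  0.5  0.5] w 0.0938
[ 0.62521025 -0.20989263  0.35985941] [array([269., 229.]), array([100., 256.])]
```

View pics/w1.png

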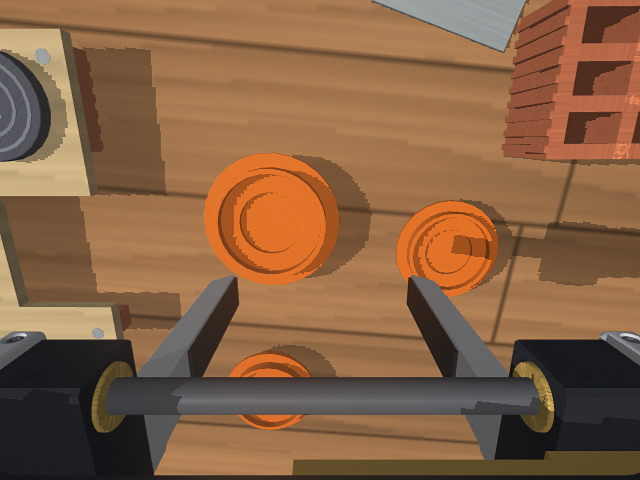

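```bash
python3 - <<'E'
from h import *
p=np.load("w1.npy",allow_pickle=True).item()
im=cv2.imread("pics/w1.png"); hsv=cv2.cvtColor(im,cv2.COLOR_BGR2HSV)
m=cv2.inRange(hsv,(5,190,120),(16,255,255)); m[:, :195]=0; m[:,345:]=0; m[:145]=0; m[290:]=0
c=max(cv2.findContours(m,0,2)[0],key=cv2.contourArea); e=cv2.fitEllipse(cv2.convexHull(c)); print(e, cv2.boundingRect(c))
for n,(u,v),z in [("flange",e[0],.026),("flange-manual",(271.5,219),.026),("c(55,-38)",(98,195),.044),("c(-55,-38)",(121,304),.044),("c(190,-38)",(66,29),.044),("c(-55,53)",(21,304),.044)]:
    print(n,ray2plane(p,u,v,z).round(4),toP(ray2plane(p,u,v,z)).round(1))
E
```

```text
((271.2893981933594, 218.41453552246094), (130.03695678710938, 136.16586303710938), 119.07524871826172) (204, 153, 135, 132)
flange [ 0.5452 -0.1673  0.026 ] [  32.8 -199.1]
flange-manual [ 0.5447 -0.1675  0.026 ] [  32.2 -199.3]
c(55,-38) [ 0.5573 -0.0126  0.044 ] [ 58.2 -45.9]
c(-55,-38) [ 0.4496 -0.0255  0.044 ] [-50.2 -49.6]
c(190,-38) [0.6897 0.0009 0.044 ] [191.2 -43.9]
c(-55,53) [0.4409 0.0731 0.044 ] [-50.4  49.4]
```

```bash
python3 - <<'E'
from h import *
im=cv2.imread("pics/w1.png"); p=np.load("w1.npy",allow_pickle=True).item()
a=cv2.resize(im[140:300,190:350],None,fx=3.7,fy=3.7,interpolation=cv2.INTER_CUBIC)
a=cv2.convertScaleAbs(a,alpha=1.2)
cv2.imwrite("pics/w1c.png",a)
q=p["rotation"]; print(R.from_quat([q[1],q[2],q[3],q[0]]).as_matrix().round(3))
# predicted flange outlines by candidate centre
for cx in (26.2,32.5):
  for r,z in ((66,.028),(66,.022),(53,.043),(48,.043)):
    pts=np.array([proj(p,P(cx+r*np.cos(t),-199+r*np.sin(t),z)) for t in np.linspace(0,6.28,60)])
    print(cx,r,z,pts.min(0).round(1),pts.max(0).round(1))
E
```

```text
[[ 0.089  0.956  0.279]
 [-0.996  0.085  0.026]
 [ 0.001 -0.28   0.96 ]]
26.2 66 0.028 [203.1 155.9] [338.9 287.9]
26.2 66 0.022 [205.1 155.6] [338.6 285.5]
26.2 53 0.043 [211.9 171.8] [325.7 282. ]
26.2 48 0.043 [217.3 177.4] [320.4 277.2]
32.5 66 0.028 [202.5 148.9] [339.  282.2]
32.5 66 0.022 [204.5 148.7] [338.7 279.9]
32.5 53 0.043 [211.3 164.6] [325.8 275.9]
32.5 48 0.043 [216.7 170.3] [320.4 271.1]
```

View pics/w1c.png

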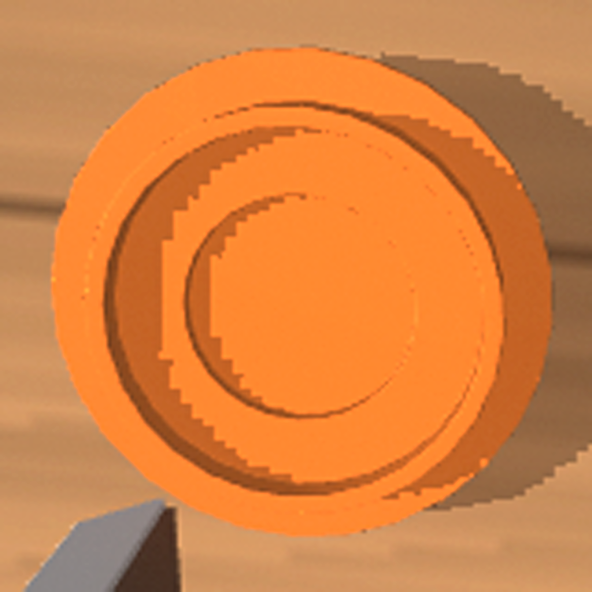

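```bash
python3 - <<'E'
from h import *
p=np.load("w1.npy",allow_pickle=True).item()
for x,y in ((55.5,-38),(-55.5,-38),(190,-38),(-55.5,53),(-100,-38)): print(x,y,[np.round(proj(p,P(x,y,z)),1) for z in (.044,.032)])
im=cv2.imread("pics/w1.png")[0:350,0:150]
cv2.imwrite("pics/w1d.png",cv2.resize(im[160:350],None,fx=4,fy=4,interpolation=cv2.INTER_CUBIC)[:600,:])
E
```

```text
55.5 -38 [array([ 89.7, 197.9]), array([ 97.9, 195.8])]
-55.5 -38 [array([110.2, 308.8]), array([116.9, 303.3])]
190 -38 [array([58.9, 30.7]), array([69.3, 34.9])]
-55.5 53 [array([ 18.6, 308.6]), array([ 28.3, 303.1])]
-100 -38 [array([117.4, 347.9]), array([123.7, 341.4])]
```

View pics/w1d.png

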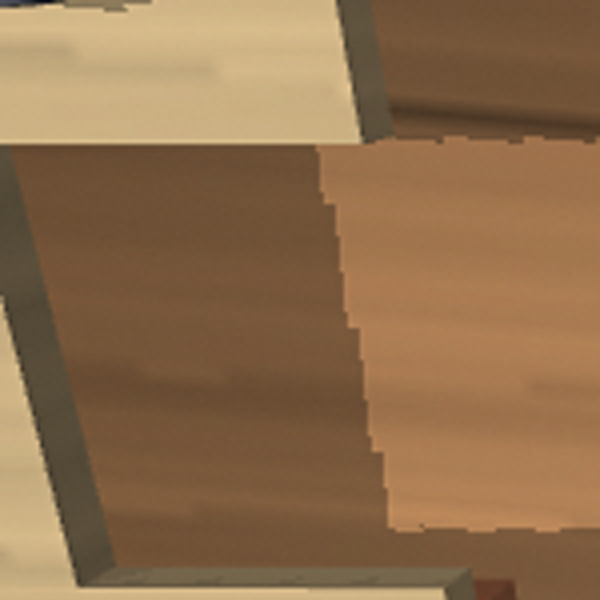

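The crops show collar flange and slot corners with a common 2–3 px offset against the top-view prediction. So relative positions agree within 1 mm, and the bias between the cameras is about 2 mm in x, which I'll split. Now pinching the trailing rim wall.

```bash
echo 'O=O+ux*0.0011' >> h.py; python3 - <<'E'
from h import *
g=(26.4,-249.4)
robot.move_l(P(*g,.075),rate=.12)
print(robot.move_l(P(*g,.054),rate=.04,until_force=8)); st("down")
robot.gripper_close(20); st("closed")
robot.move_l(P(0,-165,.054),rate=.08); st("dragged")
p=robot.camera_params("wrist"); im=robot.get_image("wrist"); cv2.imwrite("pics/w2.png",im[:,:,::-1]); np.save("w2.npy",p,allow_pickle=True)
for x,y,z in ((55.5,-38,.044),(-55.5,-38,.044)): print(proj(p,P(x,y,z)))
for r,z in ((66,.028),):
    pts=np.array([proj(p,P(r*np.cos(t),-114.5+r*np.sin(t),z)) for t in np.linspace(0,6.28,60)]); print(pts.min(0),pts.max(0))
E
```

```text
False
down t 5.72 tcp [ 0.5442 -0.2179  0.0539] panel [  26.4 -249.4] F [0.6 0.3 0.1] w 0.094
closed t 7.08 tcp [ 0.5448 -0.2177  0.054 ] panel [  27.  -249.2] F [ 2.8  1.4 -1.9] w 0.0039
dragged t 8.34 tcp [ 0.5104 -0.1354  0.0539] panel [  -0.3 -164.2] F [-0.8  0.7  1.1] w 0.004
(np.float64(61.92477123033393), np.float64(193.7246638561951))
(np.float64(102.13311123882755), np.float64(386.34393162975715))
[118.80332759 168.9871654 ] [350.38607726 383.12330658]
```

View pics/w2.png

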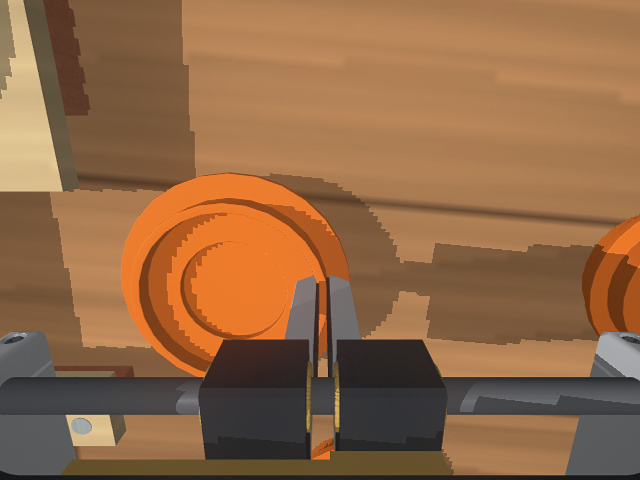

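```bash
cat >> h.py <<'E'
def fitcollar(im,p,x0,y0,box,span,z=.028):
    "fit centre (panel mm) of flange's far arc: radial search for orange/non-orange edge along angles span"
    from scipy.optimize import least_squares
    hsv=cv2.cvtColor(im,cv2.COLOR_BGR2HSV); m=cv2.inRange(hsv,(4,200,100),(15,255,255))
    m=cv2.morphologyEx(m,cv2.MORPH_OPEN,np.ones((3,3)))
    pts=[]
    for t in np.linspace(*span,40):
        for r in np.arange(85,50,-.25):
            u,v=proj(p,P(x0+r*np.cos(t),y0+r*np.sin(t),z))
            if 0<=u<640 and 0<=v<480 and m[int(round(v)),int(round(u))]:
                if r<84: pts.append(toP(ray2plane(p,u,v,z)))
                break
    pts=np.array(pts)
    s=least_squares(lambda c:np.hypot(*(pts-c).T)-66,[x0,y0],loss="soft_l1")
    return s.x,len(pts),np.abs(s.fun).mean()
E
python3 - <<'E'
from h import *
for f,x0,y0,sp in (("w1",26,-199,(0,2*np.pi)),("w2",0,-114.5,(np.radians(-10),np.radians(190)))):
    im=cv2.imread(f"pics/{f}.png"); p=np.load(f"{f}.npy",allow_pickle=True).item()
    print(f,fitcollar(im,p,x0,y0,None,sp))
    print(fitcollar(im,p,x0,y0,None,(np.radians(20),np.radians(120))))
im=cv2.imread("pics/w2.png"); 
for u in (10,30,50,60): 
    c=im[170:205,u].sum(1).astype(int); print(u,170+np.argmin(np.diff(c))+.5)
p=np.load("w2.npy",allow_pickle=True).item()
for u,v in ((10,191),(50,191)): print(toP(ray2plane(p,u,v,.044)))
E
```

```text
w1 (array([  28.80478023, -199.20427116]), 40, np.float64(0.8717423981614765))
(array([  28.31201742, -200.31518186]), 40, np.float64(0.2915849149919854))
w2 (array([  -1.869563  , -115.95326526]), 34, np.float64(0.5855291522230781))
(array([  -1.91027514, -115.73275643]), 40, np.float64(0.15590218612615026))
10 191.5
30 191.5
50 196.5
60 191.5
[ 56.79449307 -13.10824571]
[ 56.81724984 -32.49677982]
```

```bash
python3 - <<'E'
from h import *
robot.move_l(P(3.3,-146,.054),rate=.05); st("shift")
p=robot.camera_params("wrist"); im=robot.get_image("wrist")[:,:,::-1].copy(); cv2.imwrite("pics/w3.png",im); np.save("w3.npy",p,allow_pickle=True)
print(fitcollar(im,p,0,-97,None,(np.radians(-10),np.radians(25))),fitcollar(im,p,0,-97,None,(np.radians(-10),np.radians(60))))
for u in (5,15,25,35,40):
    c=im[170:215,u].sum(1).astype(int); v=170+np.argmin(np.diff(c))+.5; print(u,v,toP(ray2plane(p,u,v,.044)))
E
```

```text
shift t 8.93 tcp [ 0.5125 -0.1159  0.054 ] panel [   3.5 -145. ] F [ 0.3  0.1 -1. ] w 0.0043
(array([  0.69396882, -96.02965654]), 40, np.float64(0.15808498675924731)) (array([  0.70954474, -96.27813696]), 40, np.float64(0.15371474334887694))
5 198.5 [56.78677114  9.48493088]
15 198.5 [56.7963065   4.61171245]
25 198.5 [56.80584146 -0.26129824]
35 198.5 [56.815376   -5.13410122]
40 198.5 [56.82014313 -7.57042482]
```

View pics/w3.png

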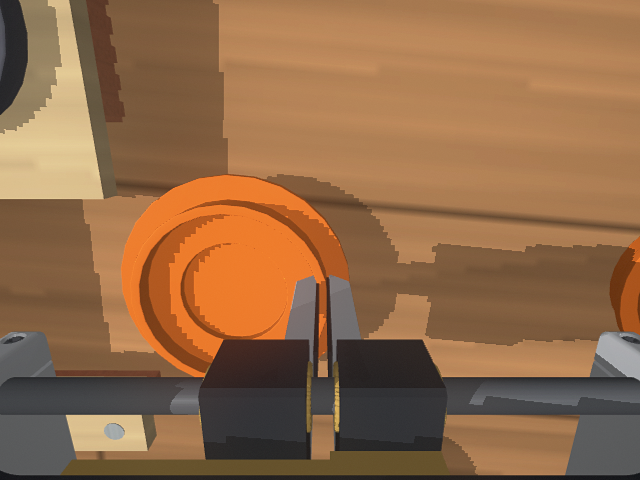

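The collar is within about 0.6 mm of the slot's midline, with its front just short of the mouth (corner at 104,199). Driving it in until contact.

```bash
python3 - <<'E'
from h import *
robot.move_l(P(3.9,-142,.054),rate=.03)
print(robot.move_l(P(3.9,-42,.054),rate=.05,until_force=15)); st("in")
p=robot.camera_params("wrist"); im=robot.get_image("wrist")[:,:,::-1].copy(); cv2.imwrite("pics/w4.png",im); np.save("w4.npy",p,allow_pickle=True)
E
```

```text
True
in t 11.08 tcp [ 0.505  -0.0202  0.0539] panel [  4.3 -49. ] F [ 0.4 -0.8  1.3] w 0.0037
```

```bash
python3 - <<'E'
from h import *
print(robot.move_l(P(4.1,-44,.054),rate=.02,until_force=12)); st("again")
robot.gripper_open(); st("open")
robot.move_l(P(4.1,-50,.16),rate=.15)
robot.move_l(P(128,15,.2),rate=.3,ori=down(th)); st()
p=robot.camera_params("wrist"); im=robot.get_image("wrist")[:,:,::-1].copy(); cv2.imwrite("pics/w5.png",im); np.save("w5.npy",p,allow_pickle=True)
cv2.imwrite("pics/t5.png",robot.get_image("top")[:,:,::-1])
print(p["position"])
E
```

```text
True
again t 11.41 tcp [ 0.505  -0.02    0.0539] panel [  4.3 -48.9] F [ 0.5 -0.6  2.2] w 0.0043
open t 12.81 tcp [ 0.5046 -0.0205  0.0534] panel [  3.9 -49.3] F [0.  0.4 0.6] w 0.0938
 t 15.38 tcp [0.6225 0.0541 0.1996] panel [127.7  14.9] F [ 0.4 -0.1  0.1] w 0.094
[0.61632434 0.13553457 0.35913504]
```

View pics/w5.png

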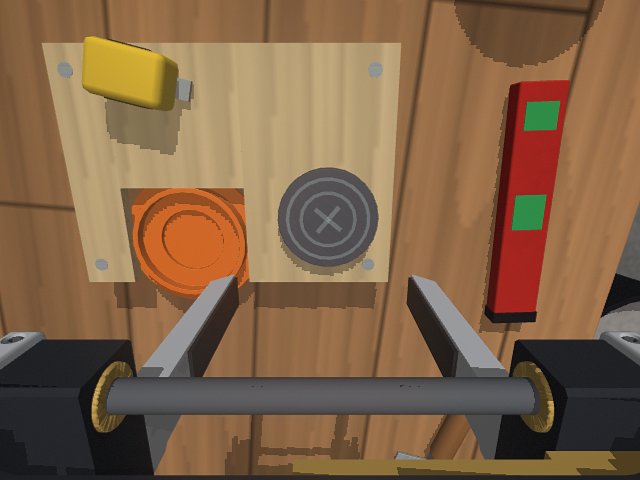

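Tape, cover and panel are undisturbed. The collar sits at the slot's closed end (190,190), possibly leaning toward the right side. I'll crop in for relative measurement.

```bash
python3 - <<'E'
from h import *
from scipy.optimize import least_squares
im=cv2.imread("pics/w5.png"); p=np.load("w5.npy",allow_pickle=True).item()
cv2.imwrite("pics/w5c.png",cv2.resize(im[170:310,110:390],None,fx=2.85,fy=2.85,interpolation=cv2.INTER_CUBIC))
g=im.astype(int); m=((g.max(2)<125)&(g.max(2)-g.min(2)<30)).astype(np.uint8); m[:,:270]=0;m[:,385:]=0;m[:160]=0;m[275:]=0
m=cv2.morphologyEx(m,cv2.MORPH_CLOSE,np.ones((7,7)))
c=cv2.convexHull(max(cv2.findContours(m,0,1)[0],key=cv2.contourArea))[:,0]; print(cv2.boundingRect(c))
# top-surface outline: the far arc from camera is top edge; camera is at +y side -> all top edge except lower side wall
w=np.array([toP(ray2plane(p,u,v,.056)) for u,v in c])
s=least_squares(lambda q:np.hypot(*(w-q[:2]).T)-q[2],[130,27,45],loss="soft_l1",f_scale=.5); print("cover",s.x,np.abs(s.fun).mean())
for x,y in ((55.5,-38),(-55.5,-38),(55.5,53),(-55.5,53),(190,-38),(190,170)): u,v=proj(p,P(x,y,.044)); print(x,y,round(u,1),round(v,1),"crop",round((u-110+.5)*2.85),round((v-170+.5)*2.85))
E
```

```text
(278, 168, 101, 99)
cover [132.64232717  27.20093248  44.52148315] 0.16925426865326368
55.5 -38 247.6 281.7 crop 394 320
-55.5 -38 133.3 281.5 crop 68 319
55.5 53 241.6 187.7 crop 377 52
-55.5 53 118.0 187.6 crop 24 52
190 -38 386.3 281.9 crop 789 320
190 170 399.7 42.1 crop 827 -363
```

View pics/w5c.png

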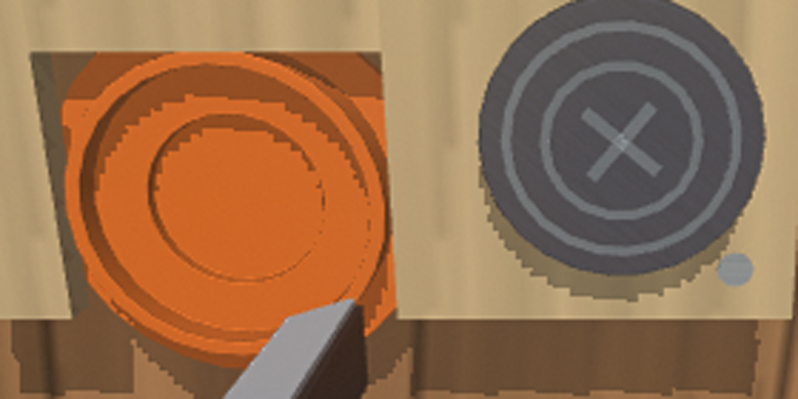

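```bash
python3 - <<'E'
from h import *
p=np.load("w5.npy",allow_pickle=True).item()
x=toP(ray2plane(p,327.4,219,.056)); print("X mark",x)
cx,cy=x[0]-1.3,27.5
robot.move_ptp(P(cx+.6,cy,.13),down(th-np.pi/2))
robot.move_l(P(cx+.6,cy,.085),rate=.12)
hit=robot.move_l(P(cx+.6,cy,.0695),rate=.02,until_force=5); st(f"down {hit}")
if hit: robot.move_l(P(cx+.6,cy,.09))
else:
    robot.gripper_close(15); st("closed")
E
```

```text
X mark [132.46999693  27.12321883]
down False t 18.35 tcp [0.6255 0.067  0.0696] panel [131.8  27.5] F [-0.2 -0.2  0.9] w 0.0939
closed t 18.62 tcp [0.6256 0.0668 0.0697] panel [131.9  27.2] F [ 0.6 -0.7 -0.4] w 0.0893
```

```bash
python3 - <<'E'
from h import *
robot.move_l(P(131.8,27.5,.0745),rate=.04); st("lift")
robot.move_l(P(3.1,0.4,.0745),rate=.08); st("over")
hit=robot.move_l(P(3.1,0.4,.0645),rate=.02,until_force=5); st(f"lowered {hit}")
E
```

```text
lift t 18.89 tcp [0.6251 0.0672 0.074 ] panel [131.5  27.7] F [ 0.5 -0.5 -4.5] w 0.0891
over t 20.68 tcp [0.4999 0.029  0.0745] panel [3.5 0.4] F [ 1.1  0.  -4.6] w 0.0888
lowered False t 21.33 tcp [0.4995 0.029  0.0644] panel [3.1 0.4] F [ 0.1  0.3 -3.9] w 0.0887
```

```bash
python3 - <<'E'
from h import *
robot.gripper_open(); robot.dwell(.3); st("open")
robot.move_l(P(3.1,0.4,.2),rate=.12); 
robot.move_l(P(20,-70,.22),rate=.2); st()
p=robot.camera_params("wrist"); im=robot.get_image("wrist")[:,:,::-1].copy(); cv2.imwrite("pics/w6.png",im); np.save("w6.npy",p,allow_pickle=True)
u,v=map(int,proj(p,P(2,0,.044))); print(u,v)
u0,v0=max(u-100,0),max(v-75,0)
cv2.imwrite("pics/w6c.png",cv2.resize(im[v0:v0+150,u0:u0+200],None,fx=4,fy=4,interpolation=cv2.INTER_CUBIC)); print(u0,v0)
E
```

```text
open t 21.96 tcp [0.4996 0.029  0.0646] panel [3.1 0.4] F [ 0.4 -0.8  0.5] w 0.0938
 t 23.77 tcp [ 0.5221 -0.0395  0.2192] panel [ 19.6 -69.7] F [-0.1 -0.5  0.4] w 0.0937
252 241
152 166
```

View pics/w6c.png

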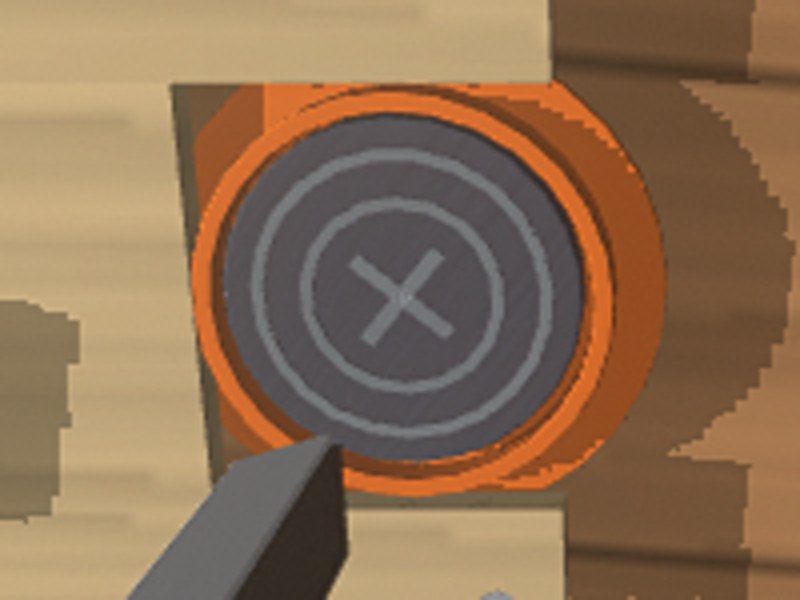

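The cover (X at 404,298 in the crop) sits evenly inside the rim. Its scale is 4.00 px/mm against 3.99 for the rim, so it is down on the shoulder, and the rim touches the slot's closed end at (192,285). The gripper is clear and open, so I'm handing in.

```bash
python3 - <<'E'
from h import *
t=robot.get_image("top")[:,:,::-1]; a=cv2.imread("pics/top0.png")
for n,(u0,v0,u1,v1) in dict(tape=(280,247,304,283),mallet=(145,215,250,280),bottle=(135,290,190,320)).items():
    print(n,np.abs(t[v0:v1,u0:u1].astype(int)-a[v0:v1,u0:u1]).mean().round(1))
robot.finish_job(); st()
E
```

```text
tape 5.0
mallet 5.0
bottle 5.5
the job is handed in; nothing more can be done
the job is handed in; nothing more can be done
```

The job is done and handed in at about 24 s of the 54 s allowed. The hand-in reports no verdict, so the result rests on my own checks.

**What I did:** I pinched the collar's trailing rim wall and slid it along the bench into the slot until it stopped against the closed end. I then gripped the cover by the top half of its edge, carried it over, lowered it about 4 mm into the recess and let it drop the rest.

**What the last checks showed:**
- **Collar:** pushed again with 12 N, it stopped at the same place. In the last close picture its rim touches the slot's closed end. It sits about 2.4 mm to the +x side, inside the 7 mm allowed.
- **Cover:** it lies evenly inside the rim. Its apparent size (4.00 px/mm against 3.99 for the rim) fits a cover seated on the shoulder; sitting on top of the rim it would have been about 4% larger. I judged that it lies level from this picture only.
- **Tape, mallet and bottle:** image differences against the start were small (about 5 grey levels, which I put down to shadows). The arm never came near them.
- **Robot:** gripper open and clear of everything.

**What disagreed:**
- The top and wrist cameras differed by about 2 mm in x, so I relied on relative positions.
- My first reading of the cover in the top view was about 1.5 mm off because it included the cover's side wall. I used the X mark on its top instead.
- The collar shifted about 3 mm sideways in the grip during the first drag, and I corrected that before it entered the slot.

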